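# Pop the fuse hatch of the fan-cooled laser driver

## Task

Open the fuse hatch of the laser driver that has the two round fan grilles: with a fingertip press the small round pad on its hatch once, all the way down, let go and get clear so that the hatch pops up, then stay clear for about two seconds to see that it stays open. Press only once (a second press, or pushing the open lid back down, latches it shut again), do not lift or shove the driver, and leave the other driver and the loose things on the table alone.

Things in the scene. Friction and masses are not known exactly. Their poses are not given: they have to be found in the camera images.
- fan_driver: The driver to work on: loose black metal box on rubber feet, 140 (x) x 170 (y) x 65 mm high, about 1.4 kg; two round steel fan grilles (56 mm across, in line along x) on the -y half of its top, an aluminium hatch on the +y half. The hatch's lid is 80 (x) x 44 (y) mm, hinged at its +x edge, its top face 13 mm above the housing top when shut. Origin: centre of the box's underside; z up.
- fan_press (a point): Top centre of the round black rubber pad (14 mm across, 1.5 mm high) on the fan driver's hatch, where to press straight down. Moves with the hatch. Shut: 79.5 mm above the table, at x = -35, y = +45 mm in the driver's frame, 65 mm from the hinge, 15 mm from the lid's free (-x) edge. Even pressed, the lid stays proud of the housing, so the finger does not meet the housing.
- fan_hatch (a joint): Angle of the fan driver's hatch, rad: 0 shut and latched; about -0.085 pressed fully down (pad 5.5 mm lower, a hard stop); about 1.0 popped open, where it stays (free edge 70 mm higher, 37 mm nearer the hinge). Pressing takes about 2 N at first; 5 to 10 N at the stop is plenty. After a full press a spring lifts the lid after the withdrawing finger: lift 100 mm or more straight up.
- fan_latch (a joint): Hidden crank of the fan driver's push-push latch, rad: 0 latched shut, about 0.7 at the bottom of the press, about 4.0 with the hatch popped open, growing to 7.6 (latched shut again) when the open hatch is pressed a second time.
- fin_driver: The other driver, to be left alone: same box, same hatch in the same place, but with a block of straight aluminium cooling fins (120 x 62 mm, 8 mm high) on its top in place of the fans. Origin: centre of its underside. The two drivers stand side by side in either order.
- fin_hatch (a joint): Hinge angle of the other driver's hatch: 0 shut (must stay shut), same meaning as fan_hatch.
- lens_post: Bystander: lens in a black ring on a post with a round foot, 44 mm across, 110 mm high, standing between the two drivers, farther from the robot. Origin: centre of its foot's underside.
- parts_box: Bystander: closed white plastic box 40 x 40 x 22 mm lying between the two drivers, nearer the robot. Origin: centre of its underside.
- screwdriver: Bystander: screwdriver with black handle, about 150 mm long and 30 mm thick at most, lying to the left of the drivers. Origin: underside near its middle.
- post_holder: Bystander: black round post holder, foot 50 mm across, 59 mm high, standing to the right of the drivers. Origin: centre of its underside.
Not all that is in view belongs to the job. What is shaped like the fan_driver but purple is not meant.

How it is judged:
By the outcome, as a careful person would: the job done as asked, in the order asked, and still so for the second after the job is handed in, with the robot touching nothing.
It also fails if it takes over 32 s, if anything falls off the work surface, if the arm or the gripper's body presses on something with over 40 N, if the wrist force passes 120 N, or if a joint passes its speed limit or range.

## Robot

A 7-joint arm with a two-finger parallel gripper is mounted at the origin on the work surface. World frame = base frame: x ahead of the robot, y to its left, z up, the work surface at z = 0. Lengths are in m, angles in rad, forces in N, time in s.
With the tool pointing down it reaches from about 0.4 to 0.925 m from the base axis. Payload 4.1 kg.
Tool frame: the origin (TCP) lies on the front face of the gripper's body, between the roots of the fingers; the fingertips stand 73 mm ahead of it and the grasp point (between the pads) lies 54 mm ahead of it; z points along the fingers, y is the direction in which the jaws open and shut (so a half turn about z gives the same grasp; the last joint's range is limited). The gripper opens to 85 mm and grips with 20 to 120 N. Pads are 22 mm wide; open, the fingers measure 114 mm over their backs; the gripper's body (76 mm by 85 mm) begins 54 mm behind the grasp point. The pads swing forward as they close: fully open they stand 13 mm farther back than shut.
Start: joints at [1.161, 0.398, 0.045, 1.537, -0.019, 1.207, -0.051], TCP at [0.199, -0.619, 0.304] pointing down, gripper open.
Joint ranges: [-2.82, 2.82], [-0.49, 2.23], [-1.37, 1.46], [0, 2.46], [-1.36, 4.5], [0.23, 2], [-2.94, 2.94]. Speed limits (rad/s): [2.57, 2.57, 3.14, 3.14, 3.14, 3.14, 3.14].

## Interface

Orientations are given as [roll, pitch, yaw] about the fixed x, y, z axes, in that order (R = Rz(yaw) Ry(pitch) Rx(roll)).
In Python, from cell import ctrl, camera, camera_info, job gives the robot as it stands. The module is installed in compiled form; this text tells all that it offers.
- The arm moves only by the tool servo_tool, never from a script. Its argument "targets" is a list of rows, each an object with "rot": the turn, a rotation vector about the tool's x, y, z in rad, a list of three; "travel": the shift along the tool's x, y, z in m, a list of three; "jaw": the closure in counts, from 0 (fully open) to 255 (shut). In form: [{"rot": [wx, wy, wz], "travel": [x, y, z], "jaw": jaw}, ...]. A call has 1 to 8 rows; each row is the pose to reach, as a shift and turn from the pose commanded when the call began, along the tool's axes at that moment; what a row does not reach only later rows make up. A row lasts 1/10 s, in which the tool goes at most 50 mm and 8.59 degrees, less where a joint would pass 70% of its speed; a pose out of reach is approached as far as the arm can. A call with a gripper value outside its range is refused whole. The fingers move at their own pace and stop on an object; the grip force is fixed at half the most. Time passes only in rows, so rows that repeat a pose let the fingers close. It gives the time, the measured TCP pose, the force and the opening at its end, in the units of the state.
- ctrl.get_obs(): the state, without advancing time (a new reading comes with each control period).
- camera(name): name is "scene" or "top"; returns the picture (420x560x3 uint8, red, green, blue); there is no depth.
- camera_info(name): a dict with "intrinsics" (3x3 intrinsics, pixels), "D" ([k1, k2, p1, p2, k3] as OpenCV has them; the pictures are not rectified), "origin" and "rotation" of the camera in the world. Camera axes: x right, y down, z forward; pixel columns grow to the right and rows downward; lengths in m; the calibration is good to about 2 mm. A picture is of the moment at which its call begins. camera_info takes no time and is no camera call.
- job.finish_job(): hands the job in, once; it reports no verdict.
The state is a dict: "t": time; "q": joint angles; "joint_velocities": joint speeds; "joint_torque": joint torques, N m; "position": TCP position; "ee_rot": TCP orientation; "force": force on the tool from outside, world axes, zero at the start; "moment": the same for the moment, N m; "grip_width": finger opening in m.
Only numpy, scipy, OpenCV 4.12 (cv2) and the standard library are available. Lean on these libraries where they do the work, as an engineer would, in place of code of your own. Each camera call takes 0.05 s, during which the arm holds its last target.

## Working session

There is one attempt and no reset: what is moved stays moved. The work goes in short steps, Python scripts to look and compute and a tool call to move; the robot and the scene stay as the last step left them, time stands still between calls to the robot, and variables do not carry over. Pictures are saved under pics/ and viewed, and the job is handed in when it is done.

Besides the shell and the picture viewer there is one more tool, called after ">>>" by a JSON object that holds its "api" and its "payload". servo_tool: Moves the arm, as the interface text tells. Its arguments: {"type":"object","properties":{"targets":{"type":"array","items":{"type":"object","properties":{"rot":{"type":"array","items":{"type":"number"}},"travel":{"type":"array","items":{"type":"number"}},"jaw":{"type":"number"}}}}},"required":["targets"]}

```bash
mkdir -p pics; python3 - <<'E'
from cell import ctrl,camera,camera_info
import cv2
o=ctrl.get_obs()
print(o)
for n in("scene","top"):
    cv2.imwrite(f"pics/{n}0.png",camera(n)[:,:,::-1]); print(camera_info(n))
E
```

```text
{'t': 0.0, 'q': array([ 1.16098042,  0.39920341,  0.04503113,  1.53787022, -0.01874781,
        1.20686727, -0.05072809]), 'joint_velocities': array([-6.80472943e-04, -5.68963942e-04, -3.54094253e-04, -2.97440237e-04,
       -1.09633379e-03, -7.28179543e-05,  8.50569284e-04]), 'joint_torque': array([ 2.03671202e-04, -4.75123215e+01,  1.36494309e+00, -2.54219770e+01,
        1.16100832e-02,  9.45231935e-03, -1.99313394e-05]), 'position': array([ 0.19868949, -0.61838339,  0.30286021]), 'ee_rot': array([-3.13966817e+00,  8.86696732e-05,  3.10885617e-01]), 'force': array([-0.69578984,  0.33492088,  0.56599322]), 'moment': array([-0.00930083,  0.01898358,  0.02597087]), 'grip_width': 0.08566060768221338}
{'intrinsics': array([[405.54834868,   0.        , 277.33317499],
       [  0.        , 405.54834868, 215.12473037],
       [  0.        ,   0.        ,   1.        ]]), 'D': array([-0.04703635,  0.        ,  0.        ,  0.        ,  0.        ]), 'origin': array([ 0.97125804, -0.70778016,  0.60568502]), 'rotation': array([-2.1064743 ,  0.01870968,  0.53855361])}
{'intrinsics': array([[455.94112155,   0.        , 287.53453333],
       [  0.        , 455.94112155, 211.77484096],
       [  0.        ,   0.        ,   1.        ]]), 'D': array([-0.02869488,  0.        ,  0.        ,  0.        ,  0.        ]), 'origin': array([0.4413901 , 0.01247685, 1.41393892]), 'rotation': array([-3.08460944,  0.0241927 , -1.57412534])}
```

View pics/scene0.png

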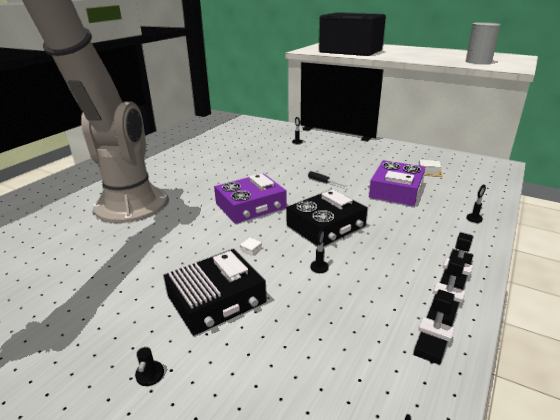

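View pics/top0.png

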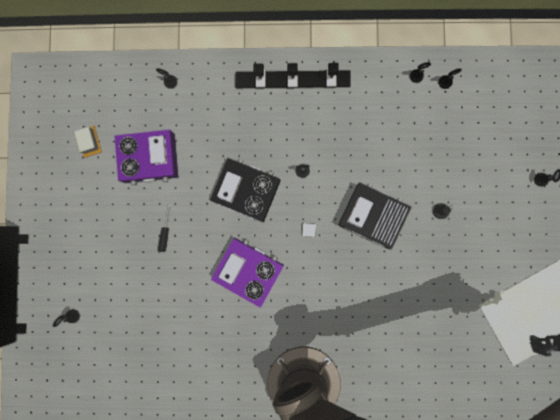

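The fan driver (black) is at about (246,190) in the top view. The fin driver is at (375,215), and the two purple decoys are at (145,155) and (247,270). I'll enlarge both views around the fan driver.

```bash
cat > h.py <<'E'
import cv2,numpy as np
from cell import camera_info
from scipy.spatial.transform import Rotation as R
def ray(n,px):
    c=camera_info(n);K,D=c['intrinsics'],c['D']
    r=np.array(c['rotation']); M=R.from_euler('xyz',r).as_matrix()
    p=cv2.undistortPoints(np.array(px,float).reshape(-1,1,2),K,D).reshape(-1,2)
    return np.array(c['origin']),np.c_[p,np.ones(len(p))]@M.T
def onz(n,px,z):
    o,d=ray(n,px); return o+d*((z-o[2])/d[:,2])[:,None]
def proj(n,P):
    c=camera_info(n);M=R.from_euler('xyz',c['rotation']).as_matrix()
    t=(np.atleast_2d(P)-c['origin'])@M
    return cv2.projectPoints(t,np.zeros(3),np.zeros(3),c['intrinsics'],c['D'])[0].reshape(-1,2)
E
python3 - <<'E'
from h import *
print(proj('top',[[0,0,0],[.5,0,0]]),proj('scene',[[0,0,0],[.5,0,0]]))
a=cv2.imread('pics/top0.png')[150:230,200:290];b=cv2.imread('pics/scene0.png')[180:250,280:375]
cv2.imwrite('pics/topz.png',cv2.resize(a,None,fx=7,fy=7,interpolation=cv2.INTER_CUBIC))
cv2.imwrite('pics/scz.png',cv2.resize(b,None,fx=8,fy=8,interpolation=cv2.INTER_CUBIC))
E
```

```text
[[303.3105826  382.52973549]
 [302.51898757 218.84473265]] [[130.92710758 203.62641464]
 [265.56055037 249.4001796 ]]
```

View pics/topz.png

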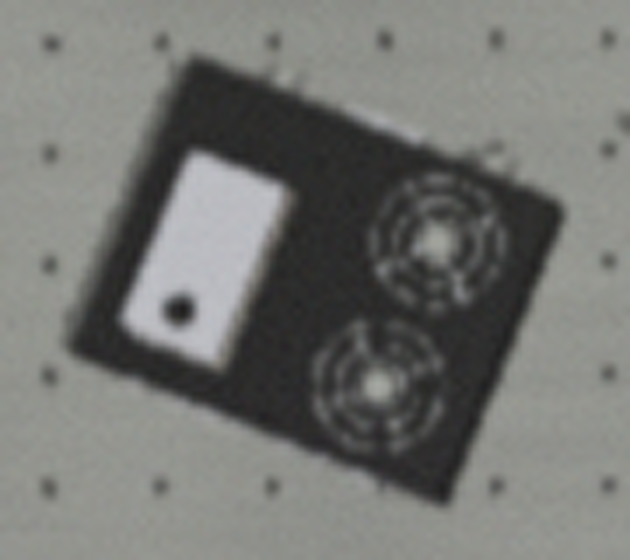

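View pics/scz.png

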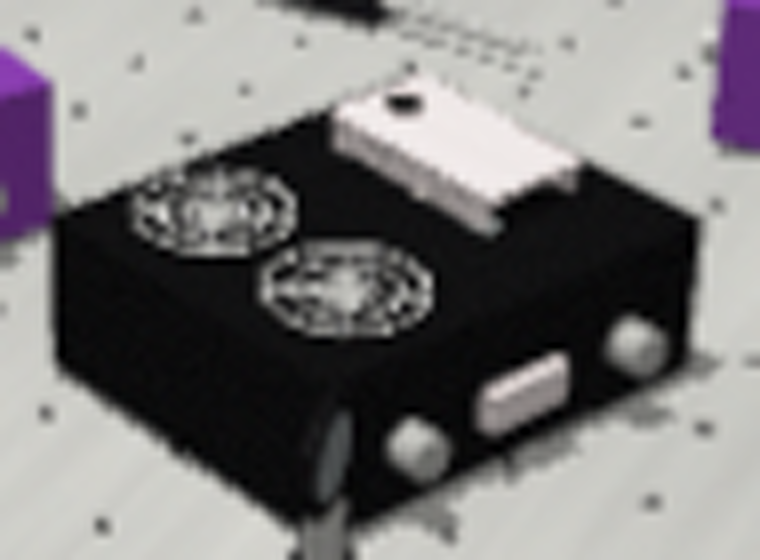

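The enlarged top view shows the pad at zoom (179,310), the lid corners at (197,152), (290,187), (222,370) and (122,322), and the grille centres at (438,243) and (378,385). In the scene view the pad is at zoom (405,103). The free edge faces the robot.

```bash
python3 - <<'E'
from h import *
def cen(n,c,r):
    g=cv2.cvtColor(cv2.imread(f'pics/{n}0.png'),6).astype(float)
    x0,y0=c; s=g[y0-r:y0+r+1,x0-r:x0+r+1]; w=np.clip(s.max()*0.85-s,0,None)
    yy,xx=np.mgrid[y0-r:y0+r+1,x0-r:x0+r+1]; return (w*xx).sum()/w.sum(),(w*yy).sum()/w.sum()
pt=cen('top',(225,194),3);ps=cen('scene',(330,192),2)
print(pt,ps)
A=onz('top',[pt],.0795)[0];B=onz('scene',[ps],.0795)[0]
print(A,B)
o1,d1=ray('top',[pt]);o2,d2=ray('scene',[ps]);d1=d1[0];d2=d2[0]
s=np.linalg.lstsq(np.c_[d1,-d2],o2-o1,rcond=None)[0];print(o1+s[0]*d1,o2+s[1]*d2)
T=lambda x,y,s=7,ox=200,oy=150:((x+.5)/s-.5+ox,(y+.5)/s-.5+oy)
g=onz('top',[T(438,243),T(378,385)],.066);print('grille',g)
e=g[0]-g[1];yaw=np.arctan2(e[1],e[0])
l=onz('top',[T(197,152),T(122,322)],.078)
f=l[0]-l[1];print('yaw',yaw,np.arctan2(f[1],f[0]),np.linalg.norm(e),np.linalg.norm(f))
for nm,px in(('purple near',(247,270)),('fin',(375,215)),('lens',(303,170)),('box',(309,230)),('scr',(163,240))):print(nm,onz('top',[px],.06)[0][:2])
# predict from grilles: find pad relative
E
```

```text
(np.float64(225.18149317186294), np.float64(193.87757665550114)) (np.float64(329.9357856350087), np.float64(192.442999841446))
[0.57140044 0.22836157 0.0795    ] [0.57296961 0.22636785 0.0795    ]
[0.57154099 0.22859495 0.0780574 ] [0.57193182 0.22880189 0.07812896]
grille [[0.60073472 0.12017407 0.066     ]
 [0.54032222 0.14568508 0.066     ]]
yaw -0.39956480333091426 -0.41189820535957383 0.0655780635189554 0.0786034967264072
purple near [0.34657349 0.1656581 ]
fin [ 0.50796289 -0.21425631]
lens [ 0.64361598 -0.001678  ]
box [ 0.46432401 -0.01851071]
scr [0.43594617 0.41788174]
```

```bash
cat >> h.py <<'E'
def rel(P,yaw=None):
    from cell import ctrl
    o=ctrl.get_obs();M=R.from_euler('xyz',o['ee_rot'])
    print('t',o['t'],'pos',o['position'].round(4),o['ee_rot'].round(4),'F',o['force'].round(2),'w',o['grip_width'])
    print('travel',M.inv().apply(np.array(P)-o['position']).round(4))
    if yaw is not None: print('rot',(M.inv()*R.from_euler('xyz',[np.pi,0,yaw])).as_rotvec().round(4))
E
python3 -c "
from h import *
rel([.495,-.339,.304],1.166)"
```

```text
t 0.1 pos [ 0.1987 -0.6184  0.303 ] [-3.1398e+00  1.0000e-04  3.1090e-01] F [-0.3   0.22  0.64] w 0.08552725782657737
travel [ 0.3676 -0.1754 -0.0008]
rot [-1.700e-03 -6.000e-04 -8.551e-01]
```

>>> {"api": "servo_tool", "payload": {"targets": [{"rot": [-0.0017,0,-0.855],"travel": [0.367,-0.175,0],"jaw": 255},{"rot": [-0.0017,0,-0.855],"travel": [0.367,-0.175,0],"jaw": 255},{"rot": [-0.0017,0,-0.855],"travel": [0.367,-0.175,0],"jaw": 255},{"rot": [-0.0017,0,-0.855],"travel": [0.367,-0.175,0],"jaw": 255},{"rot": [-0.0017,0,-0.855],"travel": [0.367,-0.175,0],"jaw": 255},{"rot": [-0.0017,0,-0.855],"travel": [0.367,-0.175,0],"jaw": 255},{"rot": [-0.0017,0,-0.855],"travel": [0.367,-0.175,0],"jaw": 255},{"rot": [-0.0017,0,-0.855],"travel": [0.367,-0.175,0],"jaw": 255}]}}

```text
t: 0.9
position: [0.4908, -0.343, 0.3036]
ee_rot: [3.14, 0.001, 1.166]
force: [-0.0, -0.5, 0.3]
grip_width: 0.0001
```

```bash
python3 -c "
from h import *
rel([.572,.228,.25],1.166)"
```

```text
t 0.9 pos [ 0.4908 -0.343   0.3036] [3.1405e+00 9.0000e-04 1.1657e+00] F [-0.   -0.46  0.29] w 8.7798696069975e-05
travel [ 0.5568 -0.1505  0.053 ]
rot [ 0.0011  0.0009 -0.0003]
```

>>> {"api": "servo_tool", "payload": {"targets": [{"rot": [0,0,0],"travel": [0.545,-0.15,0],"jaw": 255},{"rot": [0,0,0],"travel": [0.545,-0.15,0],"jaw": 255},{"rot": [0,0,0],"travel": [0.545,-0.15,0],"jaw": 255},{"rot": [0,0,0],"travel": [0.545,-0.15,0],"jaw": 255},{"rot": [0,0,0],"travel": [0.545,-0.15,0],"jaw": 255},{"rot": [0,0,0],"travel": [0.545,-0.15,0],"jaw": 255},{"rot": [0,0,0],"travel": [0.545,-0.15,0],"jaw": 255},{"rot": [0,0,0],"travel": [0.545,-0.15,0],"jaw": 255}]}}

```text
t: 1.7
position: [0.544, 0.0535, 0.3033]
ee_rot: [3.14, 0.001, 1.166]
force: [1.3, -0.1, -0.5]
grip_width: 0.0001
```

```bash
python3 -c "
from h import *
rel([.572,.228,.22],1.166)"
```

```text
t 1.7 pos [0.544  0.0535 0.3033] [3.1400e+00 1.2000e-03 1.1656e+00] F [ 1.35 -0.1  -0.46] w 0.00010751077442811505
travel [ 0.1715 -0.0431  0.083 ]
rot [ 0.0016  0.0012 -0.0004]
```

>>> {"api": "servo_tool", "payload": {"targets": [{"rot": [0.001,0.001,0],"travel": [0.166,-0.042,0.08],"jaw": 255},{"rot": [0.001,0.001,0],"travel": [0.166,-0.042,0.08],"jaw": 255},{"rot": [0.001,0.001,0],"travel": [0.166,-0.042,0.08],"jaw": 255},{"rot": [0.001,0.001,0],"travel": [0.166,-0.042,0.08],"jaw": 255},{"rot": [0.001,0.001,0],"travel": [0.166,-0.042,0.08],"jaw": 255},{"rot": [0.001,0.001,0],"travel": [0.166,-0.042,0.08],"jaw": 255},{"rot": [0.001,0.001,0],"travel": [0.166,-0.042,0.08],"jaw": 255}]}}

```text
t: 2.4
position: [0.5716, 0.2191, 0.2234]
ee_rot: [3.14, 0.001, 1.164]
force: [0.2, -0.3, -0.1]
grip_width: 0.0001
```

```bash
python3 -c "
from h import *
from cell import camera
rel([.572,.228,.162],1.166)
for n in('scene','top'):
  cv2.imwrite(f'pics/{n}1.png',camera(n)[:,:,::-1])
a=cv2.imread('pics/scene1.png')[110:260,250:400]
cv2.imwrite('pics/scz1.png',cv2.resize(a,None,fx=4,fy=4,interpolation=cv2.INTER_CUBIC))
from cell import ctrl
p=ctrl.get_obs()['position']
print(proj('scene',[p,p-[0,0,.073],[.572,.228,.0795]]))
"
```

```text
t 2.4 pos [0.5716 0.2191 0.2234] [3.1402e+00 9.0000e-04 1.1638e+00] F [ 0.17 -0.35 -0.07] w 6.554646166707382e-05
travel [ 0.0084 -0.0033  0.0614]
rot [ 0.0014  0.0009 -0.0022]
[[330.88653354 144.31257397]
 [329.61131178 169.96689972]
 [329.86166848 192.12948177]]
```

View pics/scz1.png

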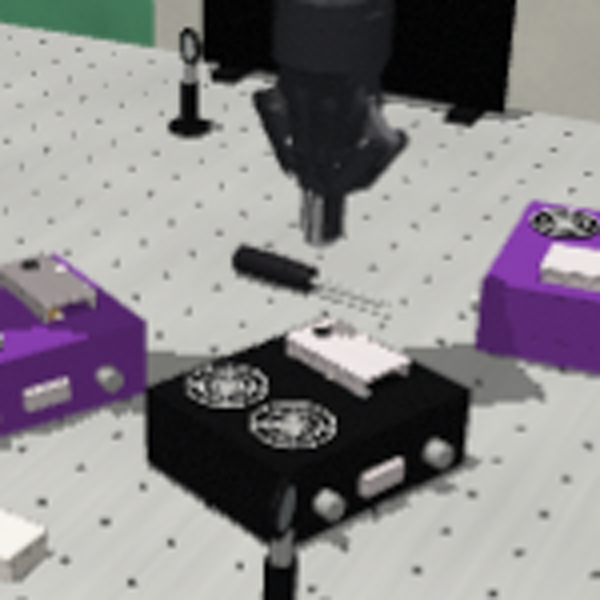

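View pics/top1.png

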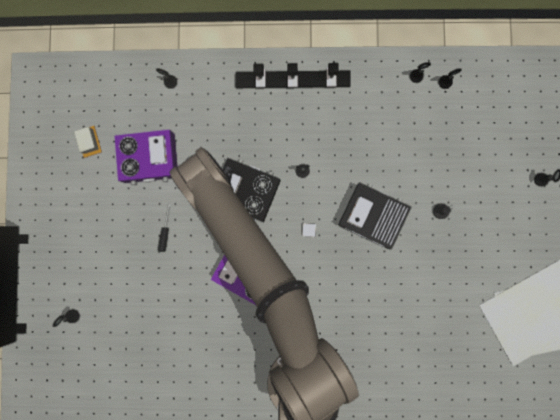

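The closed fingertips end at scene pixel (330,171). That matches a 73 mm tip length, above the pad at (330,192). Next I centre and descend to about 12 mm above the pad.

>>> {"api": "servo_tool", "payload": {"targets": [{"rot": [0.001,0.001,-0.002],"travel": [0.008,-0.003,0.03],"jaw": 255},{"rot": [0.001,0.001,-0.002],"travel": [0.008,-0.003,0.058],"jaw": 255},{"rot": [0.001,0.001,-0.002],"travel": [0.008,-0.003,0.058],"jaw": 255},{"rot": [0.001,0.001,-0.002],"travel": [0.008,-0.003,0.058],"jaw": 255},{"rot": [0.001,0.001,-0.002],"travel": [0.008,-0.003,0.058],"jaw": 255}]}}

```text
t: 3.0
position: [0.5728, 0.2291, 0.1672]
ee_rot: [3.14, -0.003, 1.167]
force: [0.7, 0.4, 0.5]
grip_width: -0.0003
```

```bash
python3 -c "
from h import *
from cell import camera
rel([.572,.228,.1525],1.166)
cv2.imwrite('pics/scene2.png',camera('scene')[:,:,::-1])
a=cv2.imread('pics/scene2.png')[150:230,280:380]
cv2.imwrite('pics/scz2.png',cv2.resize(a,None,fx=7,fy=7,interpolation=cv2.INTER_CUBIC))
"
```

```text
t 3.0 pos [0.5728 0.2291 0.1672] [ 3.1396 -0.0033  1.1666] F [0.67 0.37 0.51] w -0.000324994407861822
travel [-0.0014 -0.0003  0.0147]
rot [ 0.002  -0.0033  0.0006]
```

View pics/scz2.png

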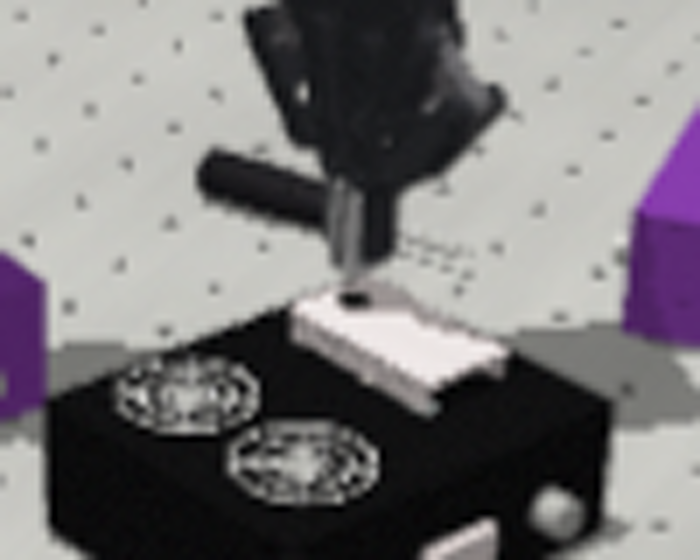

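The tip is centred over the pad: tip edge at zoom (345–385,275), pad at (355,298). I'll press in small steps and watch the force.

>>> {"api": "servo_tool", "payload": {"targets": [{"rot": [0,-0.002,0],"travel": [-0.001,0,0.004],"jaw": 255},{"rot": [0,-0.002,0],"travel": [-0.001,0,0.008],"jaw": 255},{"rot": [0,-0.002,0],"travel": [-0.001,0,0.011],"jaw": 255},{"rot": [0,-0.002,0],"travel": [-0.001,0,0.014],"jaw": 255},{"rot": [0,-0.002,0],"travel": [-0.001,0,0.016],"jaw": 255},{"rot": [0,-0.002,0],"travel": [-0.001,0,0.018],"jaw": 255}]}}

```text
t: 3.65
position: [0.5707, 0.2286, 0.1471]
ee_rot: [-3.14, 0.001, 1.168]
force: [-2.1, 0.3, 2.6]
grip_width: 0.0003
```

>>> {"api": "servo_tool", "payload": {"targets": [{"rot": [0,0,0],"travel": [0,0,0.001],"jaw": 255},{"rot": [0,0,0],"travel": [0,0,0.001],"jaw": 255}]}}

```text
t: 3.85
position: [0.5707, 0.2286, 0.1465]
ee_rot: [-3.14, 0.002, 1.168]
force: [-3.2, 0.7, 4.7]
grip_width: -0.0002
```

>>> {"api": "servo_tool", "payload": {"targets": [{"rot": [0,0,0],"travel": [0,0,0.001],"jaw": 255},{"rot": [0,0,0],"travel": [0,0,0.001],"jaw": 255}]}}

```text
t: 4.05
position: [0.5707, 0.2287, 0.1461]
ee_rot: [-3.141, 0.002, 1.168]
force: [-3.5, -1.8, 7.8]
grip_width: -0.0001
```

>>> {"api": "servo_tool", "payload": {"targets": [{"rot": [0,0,0],"travel": [0,0,0.001],"jaw": 255},{"rot": [0,0,0],"travel": [0,0,0.001],"jaw": 255},{"rot": [0,0,0],"travel": [0,0,0.001],"jaw": 255}]}}

```text
t: 4.35
position: [0.5707, 0.2287, 0.1458]
ee_rot: [-3.141, 0.002, 1.168]
force: [-5.9, -1.8, 11.8]
grip_width: 0.0
```

```bash
python3 -c "
from h import *
from cell import camera
rel([.572,.228,.1525],1.166)
cv2.imwrite('pics/scene3.png',camera('scene')[:,:,::-1])
a=cv2.imread('pics/scene3.png')[150:230,280:380]
cv2.imwrite('pics/scz3.png',cv2.resize(a,None,fx=7,fy=7,interpolation=cv2.INTER_CUBIC))
"
```

```text
t 4.35 pos [0.5707 0.2287 0.1458] [-3.1408e+00  1.7000e-03  1.1680e+00] F [-5.94 -1.82 11.8 ] w 1.6588630457706157e-05
travel [-0.0002  0.0014 -0.0067]
rot [-0.0007  0.0017  0.002 ]
```

View pics/scz3.png

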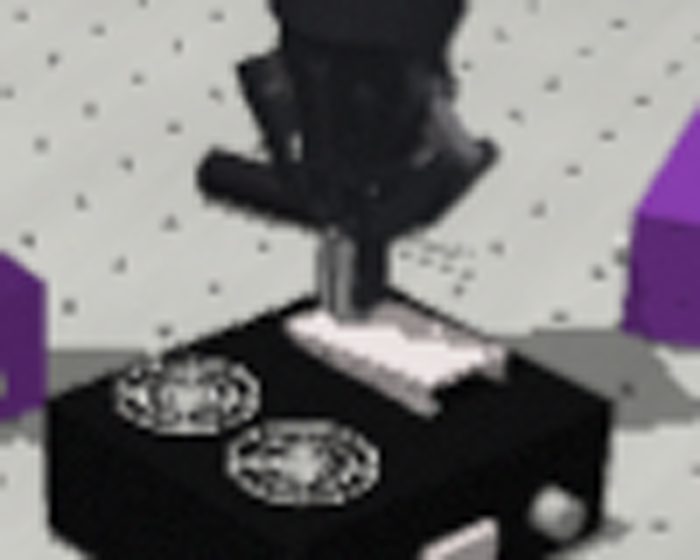

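At about 12 N the tip has gone only 0.3 mm further over the last 3 mm of command, so the lid is on its stop. The picture shows it tilted down and the driver in place. Now lift straight up.

>>> {"api": "servo_tool", "payload": {"targets": [{"rot": [0,0,0],"travel": [0,0,-0.04],"jaw": 255},{"rot": [0,0,0],"travel": [0,0,-0.09],"jaw": 255},{"rot": [0,0,0],"travel": [0,0,-0.14],"jaw": 255},{"rot": [0,0,0],"travel": [0,0,-0.18],"jaw": 255},{"rot": [0,0,0],"travel": [0,0,-0.18],"jaw": 255},{"rot": [0,0,0],"travel": [0,0,-0.18],"jaw": 255},{"rot": [0,0,0],"travel": [0,0,-0.18],"jaw": 255},{"rot": [0,0,0],"travel": [0,0,-0.18],"jaw": 255}]}}

```text
t: 5.2
position: [0.5708, 0.2279, 0.3222]
ee_rot: [-3.139, 0.003, 1.168]
force: [0.1, 0.4, -1.0]
grip_width: 0.0002
```

```bash
python3 -c "
from h import *
from cell import camera
rel([.572,.228,.1525],1.166)
cv2.imwrite('pics/scene4.png',camera('scene')[:,:,::-1])
a=cv2.imread('pics/scene4.png')[110:260,250:400]
cv2.imwrite('pics/scz4.png',cv2.resize(a,None,fx=4,fy=4,interpolation=cv2.INTER_CUBIC))
"
```

```text
t 5.2 pos [0.5708 0.2279 0.3222] [-3.1388  0.0032  1.1679] F [ 0.08  0.39 -1.  ] w 0.0002324413156756559
travel [0.0011 0.0016 0.1697]
rot [-0.0028  0.0032  0.0019]
```

View pics/scz4.png

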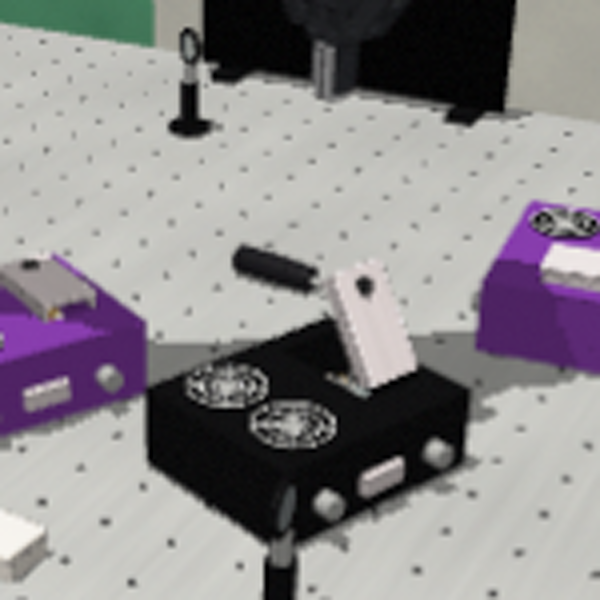

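The hatch has popped open: its lid stands up, with the pad at zoom (367,288). The driver hasn't moved. I'll stay clear for more than 2 s.

>>> {"api": "servo_tool", "payload": {"targets": [{"rot": [0,0,0],"travel": [0,0,0],"jaw": 255},{"rot": [0,0,0],"travel": [0,0,0],"jaw": 255},{"rot": [0,0,0],"travel": [0,0,0],"jaw": 255},{"rot": [0,0,0],"travel": [0,0,0],"jaw": 255},{"rot": [0,0,0],"travel": [0,0,0],"jaw": 255},{"rot": [0,0,0],"travel": [0,0,0],"jaw": 255},{"rot": [0,0,0],"travel": [0,0,0],"jaw": 255},{"rot": [0,0,0],"travel": [0,0,0],"jaw": 255}]}}

```text
t: 6.05
position: [0.5713, 0.2285, 0.3243]
ee_rot: [-3.141, 0.001, 1.168]
force: [-0.1, -0.6, 0.0]
grip_width: -0.0001
```

>>> {"api": "servo_tool", "payload": {"targets": [{"rot": [0,0,0],"travel": [0,0,0],"jaw": 255},{"rot": [0,0,0],"travel": [0,0,0],"jaw": 255},{"rot": [0,0,0],"travel": [0,0,0],"jaw": 255},{"rot": [0,0,0],"travel": [0,0,0],"jaw": 255},{"rot": [0,0,0],"travel": [0,0,0],"jaw": 255},{"rot": [0,0,0],"travel": [0,0,0],"jaw": 255},{"rot": [0,0,0],"travel": [0,0,0],"jaw": 255},{"rot": [0,0,0],"travel": [0,0,0],"jaw": 255}]}}

```text
t: 6.85
position: [0.5713, 0.2285, 0.3243]
ee_rot: [-3.141, 0.001, 1.168]
force: [0.4, 1.3, 0.1]
grip_width: 0.0003
```

>>> {"api": "servo_tool", "payload": {"targets": [{"rot": [0,0,0],"travel": [0,0,0],"jaw": 255},{"rot": [0,0,0],"travel": [0,0,0],"jaw": 255},{"rot": [0,0,0],"travel": [0,0,0],"jaw": 255},{"rot": [0,0,0],"travel": [0,0,0],"jaw": 255},{"rot": [0,0,0],"travel": [0,0,0],"jaw": 255},{"rot": [0,0,0],"travel": [0,0,0],"jaw": 255},{"rot": [0,0,0],"travel": [0,0,0],"jaw": 255},{"rot": [0,0,0],"travel": [0,0,0],"jaw": 255}]}}

```text
t: 7.65
position: [0.5713, 0.2285, 0.3243]
ee_rot: [-3.141, 0.001, 1.168]
force: [-0.1, 0.7, 0.5]
grip_width: -0.0001
```

```bash
python3 -c "
from h import *
from cell import camera
cv2.imwrite('pics/scene5.png',camera('scene')[:,:,::-1])
"
```

```text
(no output)
```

View pics/scene5.png

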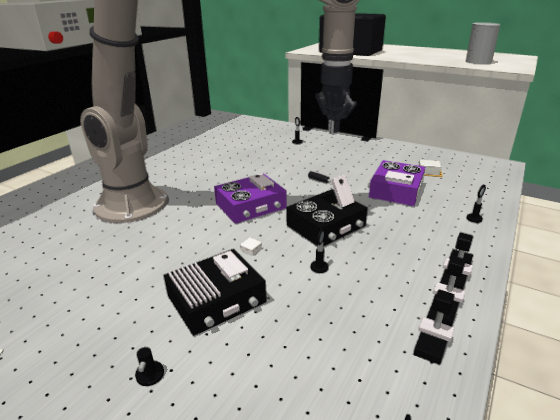

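The lid is still open at (341,190) after about 2.5 s. The fin driver's hatch at (232,263) is shut and the other things are where they were.

```bash
python3 -c "
from cell import job
print(job.finish_job())"
```

```text
the job is handed in; nothing more can be done
None
```

The fan driver's hatch is open, and I handed the job in at about 7.7 s of the 32 s allowed. I pressed its pad once with the closed fingertips. The force was about 12 N, a little over the 5–10 N you called plenty, and the lid was on its hard stop. I then lifted straight up about 180 mm.

- **Hatch:** the picture right after the lift showed the lid popped up. It was still open about 2.5 s later, with the gripper well clear and the wrist force near zero.
- **Other things:** to the eye, the fan driver, the fin driver (hatch shut) and the loose things looked unmoved in the scene camera's pictures. I did not measure this or take a final top view.
- **Disagreements:** the two cameras' pad positions differed by about 2–3 mm, which is about the calibration error. No check failed.

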